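Line up the hand stamp over the leather

ROBOT

A 7-joint arm with a two-finger parallel gripper is mounted at the origin on the work surface. World frame = base frame: x ahead of the robot, y to its left, z up, the work surface at z = 0. Lengths are in m, angles in rad, forces in N, time in s.
With the tool pointing down it reaches from about 0.4 to 0.85 m from the base axis. Payload 10.4 kg.
Tool frame: the origin (TCP) lies at the very end of the fingers, on their centre line; the grasp point (between the pads) lies r.grip_depth behind it (r.grip_depth is the distance from the TCP to the grasp point, in m); y points along the fingers, z is the direction in which the jaws open and shut, and the axes are right-handed (so a half turn about y gives the same grasp; the last joint's range is limited). The gripper opens to 87 mm and grips with 3 to 60 N. Pads are 19 mm wide; open, the fingers measure 117 mm over their backs; the gripper's body (75 mm by 190 mm) begins 51 mm behind the grasp point.
Start: joints at [-1.365, 0.332, -0.065, 1.46, 0.022, 1.35, -0.088], TCP at [0.142, 0.609, 0.223] pointing down, gripper open.
Joint ranges: [-2.6, 2.6], [-0.5, 2.12], [-1.47, 1.34], [0.16, 2.42], [-1.27, 4.41], [0.06, 2.06], [-2.6, 2.6]. Speed limits (rad/s): [2.22, 2.22, 2.79, 2.79, 3.14, 3.14, 3.14].

INTERFACE

Orientations are given as a unit quaternion [x, y, z, w].
In Python, from bench import r gives the robot as it stands.
- The arm moves only by the shell command python3 -m jog 'ROWS' [OPENING] [FORCE]. ROWS is JSON, a list of rows, each a list of 6 numbers: the shift along the tool's x, y, z in m, then the turn, a rotation vector about the tool's x, y, z in degrees. A call has 1 to 12 rows; each row shifts and turns the pose as measured when the row begins, along the tool's axes as they then stand; what a row does not reach is not made up. A row lasts 1/12 s, in which the tool goes at most 41.7 mm and 7.16 degrees, less where a joint would pass 70% of its speed; a pose out of reach is approached as far as the arm can. A call with a gripper value outside its range is refused whole. OPENING is the opening, from -1 (shut) to 1 (fully open), so that 0 is half open, set as the call begins (- or left out, the last holds). The fingers move at their own pace and stop on an object; FORCE is the grip in N (left out, the last holds). Time passes only in rows, so rows that do not move let the fingers close. It gives the time, the measured TCP pose, the force and the opening at its end, in the units of the state.
- r.read_state(): the state, without advancing time (a new reading comes with each control period).
- r.camera(name): name is "side" or "top"; returns a dict with "image" (420x560x3 uint8, red, green, blue), "range_z" (420x560 float32, m along the optical axis (not along the pixel's ray), 0 where there is no reading), "K" (3x3 intrinsics, pixels), "k1" (the pictures are not rectified: a ray, as slopes to the right and down, at radius r is drawn at 1 + k1 r^2 times it, then the intrinsics apply), "R" (3x3) and "t" (3): a world point X has camera coordinates R X + t. Camera axes: x right, y down, z forward; pixel columns grow to the right and rows downward; lengths in m; the calibration is good to about 2 mm. A picture is of the moment at which its call begins.
- r.close_job(): hands the job in, once; it reports no verdict.
The state is a dict: "time": time; "joint_positions": joint angles; "joint_vel": joint speeds; "joint_torque": joint torques, N m; "ee_pos": TCP position; "eef_rot": TCP orientation; "ft_force": force on the tool from outside, world axes, zero at the start; "torque": the same for the moment, N m; "width": finger opening in m.
Only numpy, scipy, OpenCV 4.12 (cv2) and the standard library are available. Lean on these libraries where they do the work, as an engineer would, in place of code of your own. Each camera call takes 0.05 s, during which the arm holds its last target. There are 200 camera calls.

TASK

Swing the clamp lever on the steel holder open, about a quarter turn, so that the brass hand stamp is free, then lift the stamp out by its wooden grip and carry it over the top of the tool rack to the template with the oblong window (not the round one). Stop with the stamp upright and still, about one centimetre above the template's top, centred over the window and with its long side along the window's long side, touching nothing but the gripper. Finish while still holding it there; leave the lever open, keep off the tool rack with robot and stamp, and do not shift the two jars.

Things in the scene. Friction and masses are not known exactly. Their poses are not given: they have to be found in the camera images.
- holder: Dark steel socket block fixed to the bench, 110 (x) x 140 (y) x 30 mm high; origin at the centre of its underside. In the middle of its top is a rectangular socket 73 (x) x 33 (y) mm, 12 mm deep, in which the stamp stands. The clamp lever's pivot stands on it at x = -26, y = -55 mm.
- lever (a joint): Holder's clamp lever: a level steel bar turning about an upright pivot. 0 = shut: it points along the holder's +y, 3 mm over the stamp's foot on the -x side of the grip, and blocks the stamp. Grows (rad) counter-clockwise from above, towards the holder's -x, to a stop at 1.75. Stamp is free above about 0.7. Light friction (1 to 1.5 N at the knob); stays where it is left.
- lever_knob (a point): Point on the upright black round knob at the lever's free end, 16 mm in diameter, standing from 49 to 91 mm above the bench; the point is on its axis, 71 mm above the bench, 110 mm from the pivot.
- lever_hinge (a point): Point on the lever's upright pivot axis. The bar is 11 mm wide and lies 41 to 49 mm above the bench; the point is 53 mm above the bench (top of the pivot's hub, 22 mm in diameter).
- stamp: Loose hand stamp, 0.29 to 0.45 kg: a brass foot 70 (x) x 30 (y) x 20 mm high with an upright wooden grip 24 (x) x 20 (y) mm in its centre, from 20 to 70 mm above the underside. Origin at the centre of the underside, z up. It starts in the holder's socket with its underside 18 mm above the bench, its x along the holder's x, about 1.5 mm of play all round.
- oblong: Plywood template fixed to the bench, 120 (x) x 80 (y) x 18 mm high, with an oblong window 79 (x) x 39 (y) mm, 6 mm deep, in its middle, leather at the bottom. Origin at the centre of its underside; its x is the long side. This is the target.
- oblong_window (a point): Centre of the oblong window, level with the template's top, 18 mm above the bench; x along the window's long side, z up.
- round: The other plywood template, same outside, with a round window 55 mm in diameter. Not the target; fixed. Origin at the centre of its underside.
- rack: Wooden tool rack fixed to the bench between holder and templates, 280 (x) x 50 (y) mm, up to 110 mm high at the tips of its six tool handles. Origin at the centre of its underside. Do not touch.
- jar_tall: Loose glass dye jar, 52 mm in diameter, 85 mm high, beyond the rack on the holder's side. Origin at the centre of its underside.
- jar_low: Loose glass dye jar, 60 mm in diameter, 65 mm high, beyond the rack on the templates' side. Origin at the centre of its underside.
There are look-alikes about, which are no part of the job. There is more than one size of the stamp; the one meant has the size given above.

How it is judged:
On the way, in this order (a step that is already met when the one before it is completed fails the run):
1. the lever is swung open (value of joint lever above 1 rad), for 0.2 s.
2. the stamp passes over the tool rack (height (world z) of stamp above 0.11 m and y of stamp in the frame of rack between -0.06 and 0.06 m and x of stamp in the frame of rack between -0.17 and 0.17 m), for 0.05 s.
At the end, for the whole second after the job is handed in: Stamp held still in the fingers, touching nothing else: underside 4-18 mm above the template's top, centre within 8 mm of the oblong window's, long side within 8 degrees of the window's, upright within 8 degrees; lever above 0.9 rad; jars within 20 mm of their starts and upright (z of stamp in the frame of oblong_window between 0.004 and 0.018 m and horizontal distance between stamp and oblong_window below 0.008 m and angle between the x axis of stamp and the x axis of oblong, either way round below 0.14 rad and angle between stamp's own z axis and vertical below 0.14 rad and linear speed of stamp below 0.015 m/s and angular speed of stamp below 0.15 rad/s and contact force between stamp and the fingers above 2 N and contact force between stamp and oblong below 0.1 N and contact force between stamp and round below 0.1 N and contact force between stamp and rack below 0.1 N and contact force between stamp and holder below 0.1 N and contact force between stamp and jar_tall below 0.1 N and contact force between stamp and jar_low below 0.1 N and value of joint lever above 0.9 rad and not (distance of jar_tall from where it was at the start of the episode above 0.02 m or angle between jar_tall's own z axis and vertical above 0.3 rad) and not (distance of jar_low from where it was at the start of the episode above 0.02 m or angle between jar_low's own z axis and vertical above 0.3 rad)); the arm keeps its last pose, push and grip.
It fails at once if the tool rack is touched by the robot or the stamp (contact force between any of stamp, the arm, the fingers and rack above 0.5 N).
It fails at once if a jar is shifted by more than 20 mm or tipped ((distance of jar_tall from where it was at the start of the episode above 0.02 m or angle between jar_tall's own z axis and vertical above 0.3 rad) or (distance of jar_low from where it was at the start of the episode above 0.02 m or angle between jar_low's own z axis and vertical above 0.3 rad)).
It also fails if it takes over 59 s, if anything falls off the work surface, if the arm or the gripper's body presses on something with over 40 N, if the wrist force passes 120 N, or if a joint passes its speed limit or range.

## Working session

There is one attempt and no reset: what is moved stays moved. The work goes in short steps, Python scripts to look and compute and a shell command to move; the robot and the scene stay as the last step left them, time stands still between calls to the robot, and variables do not carry over. Pictures are saved under pics/ and viewed, about 8 in all and at most 12, crops included, and the job is handed in when it is done.

```bash
ls; mkdir -p pics; cat > h.py <<'E'
import numpy as np, cv2
from bench import r
def snap(n):
    c=r.camera(n); np.savez(f'pics/{n}.npz',**c); cv2.imwrite(f'pics/{n}_raw.png',c['image'][:,:,::-1]); return c
def ld(n): return np.load(f'pics/{n}.npz')
def undist(c,uv):
    K=c['K'];k=float(c['k1']);p=np.array([(uv[0]-K[0,2])/K[0,0],(uv[1]-K[1,2])/K[1,1]]);q=p.copy()
    for _ in range(20): q=p/(1+k*(q@q))
    return q
def ray(c,uv):
    q=undist(c,uv);R=c['R'];return -R.T@c['t'],R.T@np.array([q[0],q[1],1])
def at_z(c,uv,z):
    o,d=ray(c,uv);return o+d*(z-o[2])/d[2]
def at_depth(c,uv):
    o,d=ray(c,uv);return o+d*float(c['range_z'][int(round(uv[1])),int(round(uv[0]))])
def proj(c,X):
    x=c['R']@np.array(X)+c['t'];q=x[:2]/x[2];q=q*(1+float(c['k1'])*(q@q));return c['K'][:2,:2]@q+c['K'][:2,2]
def cloud(c):
    K=c['K'];k=float(c['k1']);h,w=c['range_z'].shape;u,v=np.meshgrid(np.arange(w),np.arange(h))
    p=np.stack([(u-K[0,2])/K[0,0],(v-K[1,2])/K[1,1]],-1);q=p.copy()
    for _ in range(20): q=p/(1+k*(q**2).sum(-1,keepdims=True))
    X=np.concatenate([q,np.ones((h,w,1))],-1)*c['range_z'][...,None]
    P=(X-c['t'])@c['R'];P[c['range_z']==0]=np.nan;return P
E
python3 - <<'E'
from h import *
for n in('top','side'):
    c=snap(n);print(n,c['K'].tolist(),c['k1'],(-c['R'].T@c['t']).round(3),c['R'].round(3).tolist())
a=ld('top')['image'];b=ld('side')['image']
cv2.imwrite('pics/1.png',a[:,:,::-1]);cv2.imwrite('pics/2.png',b[:,:,::-1])
s=r.read_state();print(s,r.grip_depth)
E
```

```text
pics
top [[449.77672074897015, 0.0, 276.845424919339], [0.0, 449.77672074897015, 198.08691468670955], [0.0, 0.0, 1.0]] 0.02736784917481296 [ 0.447 -0.038  1.407] [[-0.008, -1.0, -0.001], [-0.991, 0.008, -0.135], [0.135, -0.001, -0.991]]
side [[507.76298859864346, 0.0, 288.2842010504914], [0.0, 507.76298859864346, 209.17742076136844], [0.0, 0.0, 1.0]] 0.007101945159548857 [-0.1   -0.766  0.773] [[0.701, -0.713, -0.016], [-0.422, -0.396, -0.816], [0.576, 0.578, -0.578]]
{'time': 0.1, 'joint_positions': array([-1.36459583,  0.33279646, -0.06474787,  1.46085289,  0.02161512,
        1.34989168, -0.08846934]), 'joint_vel': array([-0.00094524,  0.00063456,  0.00030922, -0.00337901,  0.00091907,
       -0.00260139, -0.00107672]), 'joint_torque': array([ 1.40734206e-03, -6.24543285e+01,  2.42890161e-02, -3.90717030e+01,
       -6.14321977e-02,  3.64657142e-02,  3.95200766e-05]), 'ee_pos': array([0.1416583 , 0.60838278, 0.22184337]), 'eef_rot': array([ 0.70293011, -0.08071327,  0.08065132, -0.702047  ]), 'ft_force': array([ 0.35869882, -0.34023496,  0.53571371]), 'torque': array([ 0.01095451, -0.02720155,  0.01374563]), 'width': 0.08711042933902394} 0.0187
```

View pics/1.png

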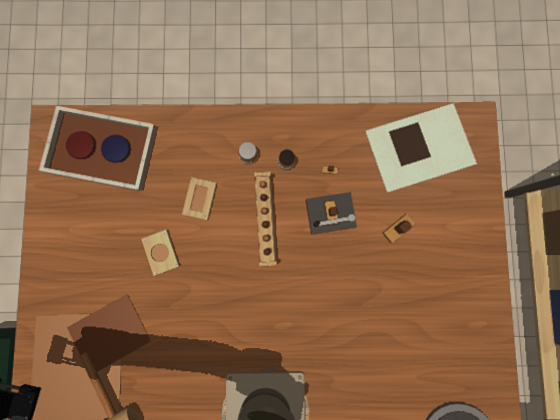

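View pics/2.png

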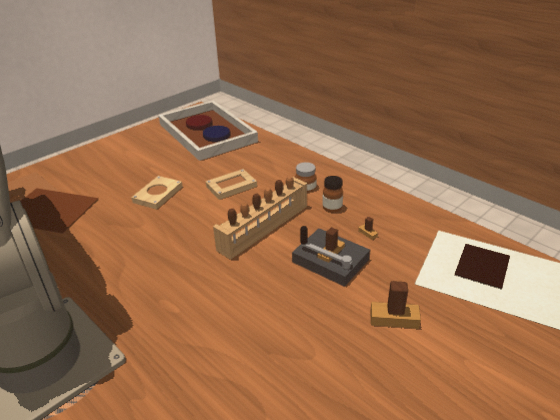

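Candidates for the stamp in top/side views: (332,210)/(331,240), in the dark holder under the lever; (399,228)/(397,305), larger and loose; (330,170)/(369,228), small and loose. The one in the holder fits the description. The oblong template is at (199,199)/(231,184) and the round one at (160,252)/(157,191). The hinge looks to be at top (351,217) and the knob at (317,223). I'll confirm in an enlarged crop and measure.

```bash
python3 - <<'E'
from h import *
t=ld('top');s=ld('side')
def crop(c,u0,v0,w,h,f): 
    return cv2.resize(c['image'][v0:v0+h,u0:u0+w,::-1].copy(),None,fx=f,fy=f,interpolation=cv2.INTER_CUBIC)
a=crop(t,295,180,66,60,6);b=crop(s,285,215,66*6//5+1,72,5)
b2=crop(t,170,165,66,60,6);b3=crop(s,195,160,80,60,5)
rows=[]
for x,y in((a,b),(b2,b3)):
    h=300; rows.append(np.hstack([cv2.resize(i,(396,290)) for i in(x,y)]))
cv2.imwrite('pics/3.png',np.vstack(rows))
for n,c in(('top',t),('side',s)):
    P=cloud(c);Z=P[...,2]
    for nm,lo,hi,box in(('holder top',.024,.035,(300,185,362,240)),('oblong top',.012,.024,(175,170,225,225)),('tall',.04,.1,(277,145,297,172)),('low',.04,.1,(235,138,262,165)),('rack',.03,.12,(248,165,280,272))) if n=='top' else ():
        m=np.zeros(Z.shape,bool);m[box[1]:box[3],box[0]:box[2]]=1
        m&=(Z>lo)&(Z<hi)
        xy=P[m][:,:2]; print(nm,m.sum(),'rect',[np.round(v,4) for v in cv2.minAreaRect(xy.astype(np.float32))],'z',np.median(P[m][:,2]).round(4),P[m][:,2].max().round(3))
    if n=='top':
        print('bench z',np.nanmedian(Z[300:330,200:260]))
        for v in range(200,226,2): print(v,' '.join(f'{1000*z:4.0f}' for z in Z[v,308:358:2]))
E
```

```text
holder top 1184 rect [array([ 0.5886, -0.2037]), array([0.1104, 0.1407]), np.float64(8.4902)] z 0.0297 0.035
oblong top 847 rect [array([0.638 , 0.2054]), array([0.0808, 0.1203]), np.float64(76.7896)] z 0.0172 0.024
tall 253 rect [array([ 0.7508, -0.0682]), array([0.0467, 0.0483]), np.float64(44.681)] z 0.0839 0.092
low 261 rect [array([0.7766, 0.0508]), array([0.0522, 0.0511]), np.float64(85.1249)] z 0.0643 0.073
rack 1284 rect [array([ 0.584 , -0.0015]), array([0.075 , 0.3112]), np.float64(87.2618)] z 0.0712 0.115
bench z -0.00011584997218363582
200   32   28   35   32   27   32   29   30   32   25   33   30   32   31   29   30   25   29   27   29   30   27  nan    2   -5
202   27   28   27   32   31   29   22   31   20   38   39   38   42   27   33   30   30   26   30   31   30   29   -3   -1   -6
204   32   31   23   23   24   27   33   30   23   40   40   32   34   33   32   28   29   25   31   29   33   34   27   -7   -0
206   26   23   31   30   33   28   26   28   15   43   42   37   38   42   34   27   28   26   26   29   30   34   29   -5    4
208   32   34   37   28   34  
[... 430 characters left out ...]
   84   34   30   30   29   28   29   27   33    0    0
216   31   22   31   29   26   30   35   34   31   27   37   53   45   36   38   32   28   28   29   32   53   51   53   51   -2
218   17   28   33   25   30   29   26   31   38   28   36   37   36   33   38   27   42   48   50   45   54   51   51   50    3
220    3   28   33   29   26   33   28   25   34   31   41   54   50   47   53   50   51   49   50   48   54   50   48   31   -8
222   -4   29   31   87   96   90   52   54   49   49   47   48   57   52   48   45   32   28   32   29   26   27   27   27    1
224   -5   33   30   91   91   91   46   52   47   53   35   40   32   17   30   36   30   25   33   33   31   30   25   34   -3
```

View pics/3.png

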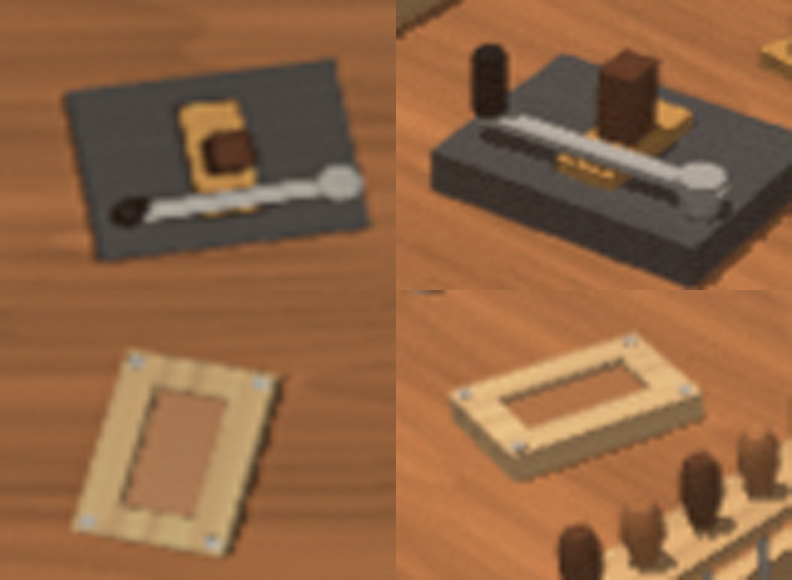

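The crops confirm it: the stamp stands in the holder's socket with its foot under the lever bar, the knob is on the rack side and the hub on the far side. The oblong template's window runs mostly along world x. Next I cross-check the positions with the side view.

```bash
python3 - <<'E'
from h import *
t=ld('top');s=ld('side')
from scipy.spatial.transform import Rotation as Ro
print('tool axes cols\n',Ro.from_quat(r.read_state()['eef_rot']).as_matrix().round(3))
a=np.deg2rad(8.5);H=np.array([.5886,-.2037]);Rz=np.array([[np.cos(a),-np.sin(a)],[np.sin(a),np.cos(a)]])
W=lambda x,y,z:np.r_[H+Rz@[x,y],z]
for nm,p in(('grip top',W(0,0,.088)),('knobtop',W(-.026,.055,.091)),('hub',W(-.026,-.055,.053))):
    print(nm,p.round(4),'proj top',proj(t,p).round(1),'side',proj(s,p).round(1))
P=cloud(t);Q=cloud(s)
def sel(P,c,rad,lo,hi,nm):
    m=(np.hypot(P[...,0]-c[0],P[...,1]-c[1])<rad)&(P[...,2]>lo)&(P[...,2]<hi);q=P[m]
    R=cv2.minAreaRect(q[:,:2].astype(np.float32));print(nm,m.sum(),q.mean(0).round(4),'rect',np.round(R[0],4),np.round(R[1],4),round(R[2],1))
for n,C in(('top',P),('side',Q)):
    sel(C,W(0,0,0),.03,.083,.095,n+' grip'); sel(C,W(-.026,.055,0),.02,.084,.1,n+' knob');sel(C,W(-.026,-.055,0),.02,.049,.06,n+' hub')
    sel(C,W(0,0,0),.098,.026,.034,n+' holder'); sel(C,(.638,.2054),.08,.013,.023,n+' oblong')
    sel(C,(.584,-.0015),.17,.095,.13,n+' rack tips')
    # window rim: brightness mask for window centre
# window by colour in both views
for n,c in(('top',t),('side',s)):
    im=c['image'];ctr=[proj(c,[.638+dx,.2054+dy,.018]) for dx,dy in((.05,0),(-.05,0),(0,.05),(0,-.05),(0,0))]
    print(n,'win proj',ctr[-1].round(1))
E
```

```text
tool axes cols
 [[ 0.974 -0.     0.227]
 [-0.227 -0.001  0.974]
 [ 0.    -1.    -0.001]]
grip top [ 0.5886 -0.2037  0.088 ] proj top [332.9 210.7] side [330.5 230.1]
knobtop [ 0.5548 -0.1531  0.091 ] proj top [316.1 222.2] side [303.2 226.3]
hub [ 0.571  -0.2619  0.053 ] proj top [350.9 217.6] side [345.2 257.9]
top grip 51 [ 0.5886 -0.2036  0.0874] rect [ 0.5889 -0.2037] [0.0241 0.0189] 16.2
top knob 24 [ 0.5517 -0.153   0.0896] rect [ 0.5512 -0.1529] [0.0119 0.0144] 88.3
top hub 40 [ 0.5701 -0.2608  0.053 ] rect [ 0.5697 -0.258 ] [0.0272 0.0185] 89.4
top holder 1026 [ 0.5908 -0.2027  0.0299] rect [ 0.5885 -0.2037] [0.1103 0.1406] 8.3
top oblong 778 [0.6372 0.2052 0.0175] rect [0.638  0.2054] [0.0808 0.1203] 76.8
top rack tips 221 [ 0.566  -0.0025  0.1041] rect [ 0.5865 -0.0318] [0.1961 0.1791] 29.9
side grip 71 [ 0.5865 -0.2087  0.0873] rect [ 0.5871 -0.2086] [0.0243 0.0198] 6.3
side knob 37 [ 0.5505 -0.1588  0.0893] rect [ 0.5518 -0.1582] [0.0156 0.0139] 25.5
side hub 71 [ 0.57   -0.2642  0.0523] rect [ 0.5684 -0.2608] [0.0197 0.0318] 24.8
side holder 1375 [ 0.5838 -0.2138  0.03  ] rect [ 0.5887 -0.2071] [0.115 0.142] 8.3
side oblong 635 [0.6358 0.2003 0.0171] rect [0.6374 0.2001] [0.0927 0.1226] 77.3
side rack tips 311 [ 0.5578 -0.0079  0.1027] rect [ 0.5684 -0.0066] [0.2186 0.0217] 3.6
top win proj [198.4 198.4]
side win proj [230.  180.8]
```

```bash
python3 -m jog '[[0.035,0,-0.0133,0,0,0],[0.035,0,-0.0133,0,0,0],[0.035,0,-0.0133,0,0,0],[0.035,0,-0.0133,0,0,0],[0.035,0,-0.0133,0,0,0],[0.035,0,-0.0133,0,0,0],[0.035,0,-0.0133,0,0,0],[0.035,0,-0.0133,0,0,0],[0.035,0,-0.0133,0,0,0],[0.035,0,-0.0133,0,0,0]]' -1 20
python3 -m jog '[[0.017,0,-0.035,0,0,0],[0.017,0,-0.035,0,0,0],[0.017,0,-0.035,0,0,0],[0.017,0,-0.035,0,0,0],[0.017,0,-0.035,0,0,0],[0.017,0,-0.035,0,0,0],[0.017,0,-0.035,0,0,0],[0.017,0,-0.035,0,0,0],[0.017,0,-0.035,0,0,0],[0.017,0,-0.035,0,0,0]]'
python3 - <<'E'
from h import *
from scipy.spatial.transform import Rotation as Ro
s=r.read_state();print(s['joint_positions'].round(2));print(Ro.from_quat(s['eef_rot']).as_matrix().round(3))
E
```

```text
time: 0.93
ee_pos: [0.4545, 0.3966, 0.2162]
eef_rot: [0.705, -0.077, 0.071, -0.701]
ft_force: [0.9, 0.5, -0.1]
width: 0.0282
time: 1.77
ee_pos: [0.5513, 0.0004, 0.2135]
eef_rot: [0.707, -0.078, 0.07, -0.7]
ft_force: [1.5, 0.2, 0.6]
width: 0.0006
[-0.45  0.19  0.41  1.68 -0.07  1.3   1.34]
[[ 0.978 -0.013  0.208]
 [-0.208 -0.008  0.978]
 [-0.011 -1.    -0.011]]
```

```bash
python3 -m jog '[[0.0115,0,-0.031,0,0,0],[0.0115,0,-0.031,0,0,0],[0.0115,0,-0.031,0,0,0],[0.0115,0,-0.031,0,0,0],[0,0.02,0,0,6.5,0],[0,0.02,0,0,6.5,0],[0,0.02,0,0,6.5,0],[0,0,0,0,0,0],[0,0,0,0,0,0]]' -1 20
python3 - <<'E'
from h import *
from scipy.spatial.transform import Rotation as Ro
s=r.read_state();print(s['joint_positions'].round(2));print(Ro.from_quat(s['eef_rot']).as_matrix().round(3))
p=s['ee_pos']
t=snap('top');c=snap('side')
ims=[]
for n,c in(('top',t),('side',c)):
    im=c['image'][:,:,::-1].copy();u,v=proj(c,p).round().astype(int);print(n,proj(c,p).round(1))
    u0,v0=u-60,v-50;cr=cv2.resize(im[v0:v0+110,u0:u0+110],None,fx=3.6,fy=3.6,interpolation=cv2.INTER_CUBIC)
    w=((proj(c,p)-[u0,v0]+.5)*3.6).astype(int);cv2.drawMarker(cr,w.tolist(),(0,255,0),cv2.MARKER_CROSS,14,1);ims.append(cr)
cv2.imwrite('pics/4.png',np.hstack(ims))
E
```

```text
time: 2.52
ee_pos: [0.5673, -0.1526, 0.1519]
eef_rot: [0.684, -0.204, 0.197, -0.672]
ft_force: [-1.2, 0.2, 0.8]
width: 0.0002
[-0.27  0.33  0.55  1.67 -0.17  1.2   1.31]
[[ 0.839 -0.014  0.543]
 [-0.544 -0.014  0.839]
 [-0.004 -1.    -0.019]]
top [317.6 215.9]
side [307.  201.2]
```

View pics/4.png

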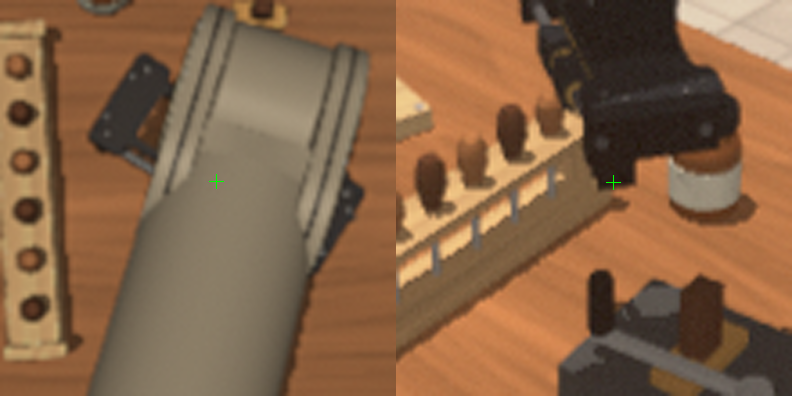

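```bash
python3 -m jog '[[-0.006,0,0.013,0,0,0],[-0.006,0,0.013,0,0,0],[0,0,0,0,0,0],[0,0,0,0,0,0],[0,0,0,0,0,0]]'
python3 -m jog '[[0,0.023,0,0,0,0],[0,0.023,0,0,0,0],[0,0.023,0,0,0,0],[0,0.015,0,0,0,0],[0,0,0,0,0,0],[0,0,0,0,0,0]]'
```

```text
time: 3.03
ee_pos: [0.5746, -0.1181, 0.1561]
eef_rot: [0.684, -0.197, 0.195, -0.675]
ft_force: [0.0, -0.2, 0.6]
width: 0.0002
time: 3.53
ee_pos: [0.5763, -0.1199, 0.0724]
eef_rot: [0.684, -0.194, 0.196, -0.675]
ft_force: [0.3, 0.1, 0.1]
width: 0.0003
```

```bash
python3 -m jog '[[0,0.008,-0.009,0,0,0],[0,0,-0.009,0,0,0],[-0.012,0,-0.015,0,0,0],[-0.012,0,-0.015,0,0,0],[-0.006,0,-0.018,0,0,0],[-0.006,0,-0.018,0,0,0],[0,0,0,0,0,0],[0,0,0,0,0,0]]'
```

```text
time: 4.2
ee_pos: [0.4995, -0.1738, 0.0699]
eef_rot: [0.681, -0.191, 0.197, -0.678]
ft_force: [0.6, 1.0, 0.3]
width: 0.0005
```

```bash
python3 -m jog '[[0,0.003,-0.019,0,0,0],[0.001,0.003,-0.019,0,0,0],[0.007,0,-0.018,0,0,0],[0.007,0,-0.018,0,0,0],[0,0,0,0,0,0],[0,0,0,0,0,0]]'
python3 - <<'E'
from h import *
c=snap('side');t=snap('top')
hi=np.array([.5695,-.263])
for n,c in(('side',c),('top',t)):
    P=cloud(c)
    # bar points 38..52mm high within 130 mm of hinge, at z 45
    m=(np.hypot(P[...,0]-hi[0],P[...,1]-hi[1])<.1)&(np.hypot(P[...,0]-hi[0],P[...,1]-hi[1])>.03)&(P[...,2]>.042)&(P[...,2]<.053)&(P[...,0]<.56)
    q=P[m][:,:2]-hi;print(n,m.sum(),'lever deg',np.median(np.degrees(np.arctan2(q[:,1],q[:,0]))%360)-98.5)
c=ld('side');im=c['image'][:,:,::-1];cv2.imwrite('pics/5.png',cv2.resize(im[190:330,230:430],None,fx=3.5,fy=3.5,interpolation=cv2.INTER_CUBIC))
E
```

```text
time: 4.7
ee_pos: [0.4781, -0.2448, 0.0675]
eef_rot: [0.681, -0.187, 0.198, -0.68]
ft_force: [-0.1, 0.7, 0.3]
width: 0.0003
side 110 lever deg 81.54918335552566
top 9 lever deg 74.44148534481107
```

View pics/5.png

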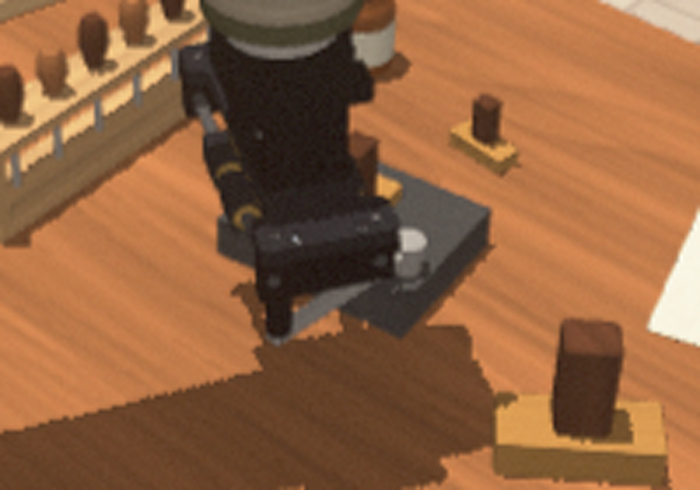

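Side view (crop): the lever bar points toward the camera-left and the knob is under the fingers. The depth measures it at about 81° open (1.4 rad). I'll retreat, raise the arm and go over the stamp with the gripper opening.

```bash
python3 -m jog '[[0,0,0.012,0,0,0],[0,0,0.012,0,0,0],[0,-0.03,0,0,0,0],[0,-0.035,0,0,0,0],[0,-0.035,0,0,0,0],[0,-0.025,0,0,-6.5,0],[0,0,0,0,-6.5,0],[0,0,0,0,-6.5,0],[0,0,0,0,-6.5,0],[0,0,0,0,-6.5,0],[0,0,0,0,-6.5,0],[0,0,0,0,0,0]]' 1 20
python3 - <<'E'
from h import *
from scipy.spatial.transform import Rotation as Ro
s=r.read_state();M=Ro.from_quat(s['eef_rot']).as_matrix();print(s['joint_positions'].round(2));print(M.round(3))
d=np.array([.5876,-.2062,.15])-s['ee_pos'];print('tool delta',(M.T@d).round(4))
a=np.deg2rad(8.4);D=np.array([[np.cos(a),0,-np.sin(a)],[np.sin(a),0,np.cos(a)],[0,-1,0]])
print(np.degrees(Ro.from_matrix(M.T@D).as_rotvec()).round(2))
E
```

```text
time: 5.8
ee_pos: [0.5008, -0.1969, 0.2002]
eef_rot: [0.705, 0.072, -0.06, -0.703]
ft_force: [-0.5, -0.5, -0.2]
width: 0.0725
[-0.18  0.14  0.52  1.76 -0.08  1.24  2.12]
[[ 0.982  0.018 -0.186]
 [ 0.186 -0.002  0.983]
 [ 0.017 -1.    -0.005]]
tool delta [ 0.0827  0.0517 -0.0249]
[0.27 2.3  0.99]
```

```bash
python3 -m jog '[[0.028,0.01,-0.008,0.3,2.3,1],[0.028,0.01,-0.008,0,0,0],[0.024,0.01,-0.007,0,0,0],[0,0,0,0,0,0],[0,0,0,0,0,0],[0,0,0,0,0,0],[0,0,0,0,0,0]]' 1 20
cat > d.py <<'E'
from h import *
import sys
from scipy.spatial.transform import Rotation as Ro
def rep(x,y,z,deg):
    s=r.read_state();M=Ro.from_quat(s['eef_rot']).as_matrix();print(s['ee_pos'].round(4),s['joint_positions'].round(2),s['width'].round(4),s['ft_force'].round(1))
    print('tool delta',(M.T@(np.array([x,y,z])-s['ee_pos'])).round(4))
    a=np.deg2rad(deg);D=np.array([[np.cos(a),0,-np.sin(a)],[np.sin(a),0,np.cos(a)],[0,-1,0]])
    print('turn',np.degrees(Ro.from_matrix(M.T@D).as_rotvec()).round(2))
if __name__=='__main__': rep(*map(float,sys.argv[1:]))
E
python3 d.py .5876 -.2062 .1 8.4
python3 - <<'E'
from h import *
p=r.read_state()['ee_pos'];c=snap('side');t=snap('top')
P=cloud(c);hi=np.array([.5695,-.263])
d=np.hypot(P[...,0]-hi[0],P[...,1]-hi[1])
m=(d<.1)&(d>.03)&(P[...,2]>.042)&(P[...,2]<.053)&(P[...,0]<.545);q=P[m][:,:2]-hi
print('lever',m.sum(),np.median(np.degrees(np.arctan2(q[:,1],q[:,0]))%360)-98.5)
m=(d>.09)&(d<.13)&(P[...,2]>.084)&(P[...,2]<.097)&(P[...,0]<.5);print('knob',m.sum(),P[m].mean(0))
u,v=proj(c,p);print(u,v);im=c['image'][:,:,::-1]
u0,v0=int(u)-80,int(v)-60;cr=cv2.resize(im[v0:v0+140,u0:u0+160],None,fx=4,fy=4,interpolation=cv2.INTER_CUBIC)
for X in (p,[.5876,-.2062,.088]): cv2.drawMarker(cr,((proj(c,X)-[u0,v0]+.5)*4).astype(int).tolist(),(0,255,0),cv2.MARKER_CROSS,12,1)
cv2.imwrite('pics/6.png',cr)
E
```

```text
time: 6.38
ee_pos: [0.5902, -0.1953, 0.1692]
eef_rot: [-0.704, -0.047, 0.047, 0.707]
ft_force: [-0.5, -0.5, -0.6]
width: 0.0871
lever 156 81.47251469921898
knob 48 [ 0.45988083 -0.25890758  0.08941796]
329.1545528319768 197.76124991579488Traceback (most recent call last):
  File "d.py", line 9, in <module>
    if __name__=='__main__': rep(*map(float,sys.argv[1:]))
                             ~~~^^^^^^^^^^^^^^^^^^^^^^^^^^
  File "d.py", line 5, in rep
    s=r.read_state();M=Ro.from_quat(s['eef_rot']).as_matrix();print(s['ee_pos'].round(4),s['joint_positions'].round(2),s['width'].round(4),s['ft_force'].round(1))
                                                                                                                       ^^^^^^^^^^^^^^^^
AttributeError: 'float' object has no attribute 'round'
```

View pics/6.png

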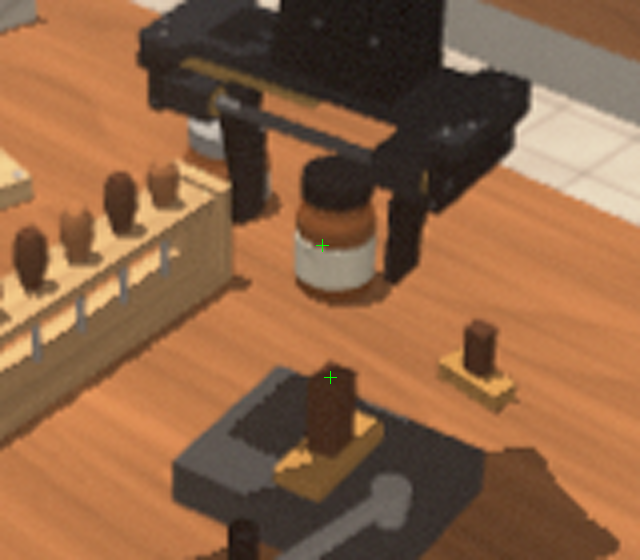

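The lever stays open at 81° (1.42 rad). The fingertips appear at (243,218) and (402,280); their midpoint matches the projected TCP within a pixel, so the side camera agrees with the robot frame.

```bash
sed -i "s/s\['width'\].round(4)/round(float(s['width']),4)/" d.py; python3 d.py .5873 -.207 .1 8.4
```

```text
[ 0.59   -0.1956  0.1696] [-0.15  0.38  0.51  1.56 -0.2   1.25  2.1 ] 0.0871 [-0.6  0.4  0.2]
tool delta [-0.0043  0.0695 -0.0113]
turn [-0.29 -0.77  0.07]
```

```bash
python3 -m jog '[[-0.002,0.02,-0.006,-0.3,-0.8,0],[-0.002,0.025,-0.006,0,0,0],[0,0.022,0,0,0,0],[0,0,0,0,0,0],[0,0,0,0,0,0],[0,0,0,0,0,0]]' 1 20; python3 d.py .5873 -.207 .051 8.4
```

```text
time: 6.98
ee_pos: [0.5879, -0.2088, 0.1069]
eef_rot: [0.706, 0.054, -0.047, -0.705]
ft_force: [0.3, -0.3, 0.1]
width: 0.0869
[ 0.5879 -0.2088  0.1069] [-0.12  0.44  0.49  1.63 -0.23  1.12  2.15] 0.0869 [ 0.3 -0.3  0.1]
tool delta [-0.0009  0.0559  0.0019]
turn [ 0.08 -0.18  0.57]
```

```bash
python3 -m jog '[[0,0.018,0.001,0,0,0.5],[0,0.018,0,0,0,0],[0,0.015,0,0,0,0],[0,0,0,0,0,0],[0,0,0,0,0,0],[0,0,0,0,0,0]]'; python3 d.py .5873 -.207 .051 8.4
```

```text
time: 7.48
ee_pos: [0.5926, -0.2082, 0.0623]
eef_rot: [0.707, 0.055, -0.046, -0.704]
ft_force: [0.4, 0.3, 0.8]
width: 0.0869
[ 0.5926 -0.2082  0.0623] [-0.1   0.49  0.48  1.66 -0.26  1.04  2.17] 0.0869 [0.4 0.3 0.8]
tool delta [-0.0052  0.0113  0.002 ]
turn [ 0.26 -0.18  0.67]
```

```bash
python3 -m jog '[[-0.003,0.006,0.001,0.2,0,0.6],[-0.003,0.006,0.001,0,0,0],[0,0,0,0,0,0],[0,0,0,0,0,0]]'; python3 d.py .5873 -.207 .051 8.4
```

```text
time: 7.82
ee_pos: [0.5877, -0.2074, 0.0526]
eef_rot: [0.706, 0.052, -0.049, -0.705]
ft_force: [0.2, -0.5, 0.4]
width: 0.0866
[ 0.5877 -0.2074  0.0526] [-0.1   0.5   0.47  1.67 -0.26  1.02  2.17] 0.0866 [ 0.2 -0.5  0.4]
tool delta [-0.0003  0.0016  0.0005]
turn [ 0.12 -0.18  0.26]
```

```bash
python3 -m jog '[[0,0,0,0,0,0],[0,0,0,0,0,0],[0,0,0,0,0,0],[0,0,0,0,0,0],[0,0,0,0,0,0],[0,0,0,0,0,0],[0,0,0,0,0,0],[0,0,0,0,0,0],[0,0,0,0,0,0],[0,0,0,0,0,0],[0,0,0,0,0,0],[0,0,0,0,0,0]]' -1 30; python3 d.py .5873 -.207 .051 8.4
```

```text
time: 8.82
ee_pos: [0.588, -0.2074, 0.0533]
eef_rot: [0.706, 0.053, -0.049, -0.705]
ft_force: [-0.7, 0.5, -0.0]
width: 0.0196
[ 0.588  -0.2074  0.0533] [-0.1   0.5   0.47  1.67 -0.26  1.03  2.17] 0.0196 [-0.7  0.5 -0. ]
tool delta [-0.0006  0.0023  0.0005]
turn [ 0.12 -0.18  0.31]
```

```bash
python3 -m jog '[[0,-0.008,0,0,0,0],[0,-0.01,0,0,0,0],[0,-0.01,0,0,0,0],[0,0,0,0,0,0]]'; python3 -m jog '[[0,-0.022,0,0,0,0],[0,-0.025,0,0,0,0],[0,-0.025,0,0,0,0],[0,-0.025,0,0,0,0],[0,-0.025,0,0,0,0],[0,-0.01,0,0,0,0],[0,0,0,0,0,0],[0,0,0,0,0,0]]';  python3 d.py .600 .0 .21 -13
python3 - <<'E'
from h import *
c=snap('side');p=r.read_state()['ee_pos'];im=c['image'][:,:,::-1];u,v=proj(c,p).astype(int)
cv2.imwrite('pics/7.png',cv2.resize(im[v-60:v+80,u-80:u+80],None,fx=4,fy=4,interpolation=cv2.INTER_CUBIC))
E
```

```text
time: 9.15
ee_pos: [0.5866, -0.2072, 0.0828]
eef_rot: [0.706, 0.051, -0.05, -0.705]
ft_force: [0.6, -0.9, -3.4]
width: 0.0193
time: 9.82
ee_pos: [0.5848, -0.2071, 0.2215]
eef_rot: [0.706, 0.051, -0.05, -0.705]
ft_force: [-0.2, 0.1, -4.9]
width: 0.0199
[ 0.5848 -0.2071  0.2215] [-0.14  0.34  0.53  1.5  -0.17  1.34  2.11] 0.0199 [-0.2  0.1 -4.9]
tool delta [0.0444 0.0114 0.2028]
turn [ 0.03 21.16  0.13]
```

View pics/7.png

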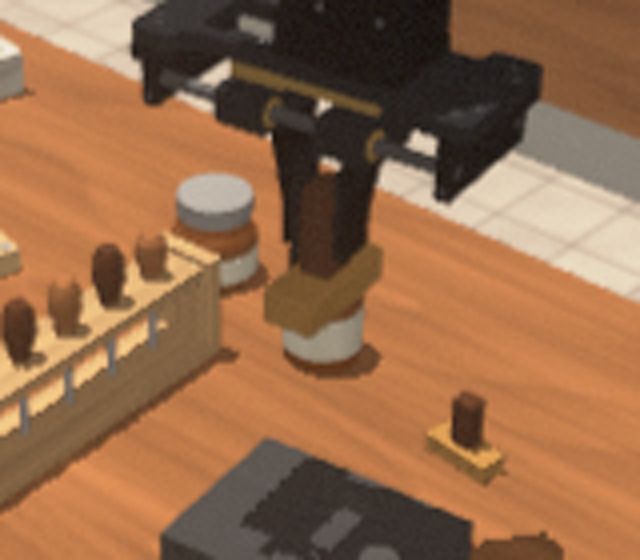

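Side view: the stamp is upright in the fingers, clear of the holder, which is at the bottom of the crop; the jars and rack are untouched. Now I carry it over the rack.

```bash
python3 -m jog '[[0.004,0,0.015,0,0,0],[0.007,0,0.025,0,0,0],[0.008,0,0.028,0,0,0],[0.008,0,0.028,0,0,0],[0.008,0,0.028,0,0,0],[0.008,0,0.028,0,0,0],[0.008,0,0.028,0,0,0],[0.008,0,0.028,0,0,0],[0.008,0,0.028,0,0,0],[0.008,0,0.028,0,0,0],[0.004,0,0.014,0,0,0],[0,0,0,0,0,0]]';  python3 d.py .637 .2015 .15 -13.2
```

```text
time: 10.87
ee_pos: [0.6153, 0.0903, 0.1953]
eef_rot: [0.706, 0.037, -0.059, -0.704]
ft_force: [-0.3, -0.0, -3.8]
width: 0.0197
[0.6153 0.0903 0.1953] [-0.51  0.37  0.39  1.5  -0.14  1.33  1.59] 0.0197 [-0.3 -0.  -3.8]
tool delta [0.0379 0.0441 0.1073]
turn [ 0.35 20.99 -1.73]
```

```bash
python3 -m jog '[[0.006,0,0.018,0,0,-0.8],[0.01,0,0.028,0,0,-0.8],[0.009,0,0.026,0,0,0],[0.005,0,0.014,0,0,0],[0,0,0,0,4,0],[0,0,0,0,4,0],[0,0,0,0,4,0],[0,0,0,0,4,0],[0,0,0,0,4,0],[0,0,0,0,0,0],[0,0,0,0,0,0],[0,0,0,0,0,0]]';  python3 d.py .637 .2015 .10 -13.2
```

```text
time: 11.87
ee_pos: [0.6306, 0.169, 0.1796]
eef_rot: [0.709, -0.089, 0.076, -0.696]
ft_force: [-0.2, 0.3, -3.3]
width: 0.0195
[0.6306 0.169  0.1796] [-0.64  0.45  0.42  1.43 -0.18  1.32  1.13] 0.0195 [-0.2  0.3 -3.3]
tool delta [-0.      0.0789  0.0347]
turn [ 1.15 -0.24 -0.95]
```

```bash
python3 -m jog '[[0,0,0.012,0.6,0,-0.5],[0,0,0.014,0.6,-0.2,-0.5],[0,0,0.008,0,0,0],[0,0.02,0,0,0,0],[0,0.022,0,0,0,0],[0,0.02,0,0,0,0],[0,0,0,0,0,0],[0,0,0,0,0,0],[0,0,0,0,0,0]]';  python3 d.py .637 .2015 .0633 -13.2
```

```text
time: 12.62
ee_pos: [0.6404, 0.213, 0.1168]
eef_rot: [-0.7, 0.075, -0.079, 0.706]
ft_force: [0.0, 0.2, -3.1]
width: 0.02
[0.6404 0.213  0.1168] [-0.66  0.52  0.39  1.47 -0.21  1.18  1.11] 0.02 [ 0.   0.2 -3.1]
tool delta [-0.0011  0.0534 -0.0125]
turn [-0.48  0.72  0.27]
```

```bash
python3 -m jog '[[-0.001,0.01,-0.006,-0.5,0.7,0.3],[0,0.012,-0.006,0,0,0],[0,0.012,0,0,0,0],[0,0,0,0,0,0],[0,0,0,0,0,0],[0,0,0,0,0,0]]';  python3 d.py .637 .2015 .0633 -13.2
python3 - <<'E'
from h import *
c=snap('side');t=snap('top');p=r.read_state()['ee_pos']
ims=[]
for c in(t,c):
    im=c['image'][:,:,::-1];u,v=proj(c,p).astype(int)
    ims.append(cv2.resize(im[v-40:v+55,u-47:u+48],(395,395),interpolation=cv2.INTER_CUBIC));print(u-47,v-40)
cv2.imwrite('pics/8.png',np.hstack(ims))
E
```

```text
time: 13.12
ee_pos: [0.6382, 0.2009, 0.0827]
eef_rot: [-0.702, 0.081, -0.083, 0.703]
ft_force: [0.5, 0.2, -2.8]
width: 0.0199
[0.6382 0.2009 0.0827] [-0.65  0.55  0.38  1.51 -0.22  1.12  1.11] 0.0199 [ 0.5  0.2 -2.8]
tool delta [-0.0014  0.0194  0.0003]
turn [-0.09 -0.06  0.15]
149 155
182 120
```

View pics/8.png

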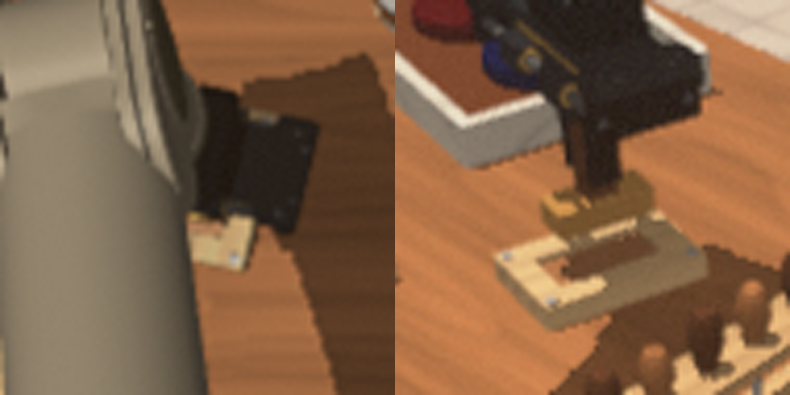

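Side view: the brass foot hangs upright over the oblong template, at crop (600,205), with the window visible beneath it. I'll measure the foot's actual offset from the cloud.

```bash
cat > m.py <<'E'
from h import *
c=ld('side');P=cloud(c);p=r.read_state()['ee_pos'];im=c['image'].astype(int)
a=np.deg2rad(-13.2);ex=np.array([np.cos(a),np.sin(a)]);ey=np.array([-ex[1],ex[0]])
brass=(im[...,0]-im[...,2]>35)
d=P[...,:2]-p[:2];zb=p[2]-.0353
m=(np.abs(d@ex)<.06)&(np.abs(d@ey)<.04)&(P[...,2]>zb-.006)&(P[...,2]<zb+.03)&brass
q=P[m];x=(q[:,:2]-p[:2])@ex;y=(q[:,:2]-p[:2])@ey
print(m.sum(),'z pct',np.percentile(q[:,2],[1,5,50,95,99]).round(4))
print('x pct',np.percentile(x,[1,3,50,97,99]).round(4),'y',np.percentile(y,[1,3,50,97,99]).round(4))
top=q[:,2]>zb+.014
R=cv2.minAreaRect(q[top,:2].astype(np.float32));print('top rect',top.sum(),R)
# long near face yaw: points y near -15, away from top
f=(q[:,2]>zb+.003)&(q[:,2]<zb+.015)&(np.abs(x)<.03);A=np.polyfit(x[f],y[f],1);print('face line deg',np.degrees(np.arctan(A[0])),'y0',A[1],f.sum())
pr=lambda X:np.round(proj(c,X),1)
for nm,sx,sy in(('A',-.035,-.015),('B',.035,-.015),('C',-.035,.015),('D',.035,.015)):
    w=p[:2]+ex*sx+ey*sy;print(nm,'bottom',pr([*w,zb]),'top',pr([*w,zb+.02]))
for nm,sx,sy in(('A',-.06,-.04),('B',.06,-.04),('C',-.06,.04),('D',.06,.04)):
    w=np.array([.637,.2015])+ex*sx+ey*sy;print('tmpl',nm,pr([*w,.018]))
o=c['image'][:,:,::-1][120:230,175:285];o=cv2.resize(o,None,fx=5.4,fy=5.4,interpolation=cv2.INTER_CUBIC)
def poly(C,hx,hy,z,col):
    w=[((proj(c,[*(C+ex*sx*hx+ey*sy*hy),z])-[175,120]+.5)*5.4).astype(int) for sx,sy in((-1,-1),(1,-1),(1,1),(-1,1))]
    cv2.polylines(o,[np.array(w)],True,col,1)
T=np.array([.637,.2015])
poly(p[:2],.035,.015,zb,(0,255,0));poly(p[:2],.035,.015,zb+.02,(0,255,0));poly(T,.06,.04,.018,(255,0,0));poly(T,.0395,.0195,.018,(255,0,0))
import sys;cv2.imwrite(f'pics/{sys.argv[1]}.png',o)
E
python3 m.py 9
```

```text
290 z pct [0.047  0.049  0.0649 0.0734 0.077 ]
x pct [-0.0348 -0.034  -0.0074  0.0331  0.036 ] y [-0.0202 -0.0192 -0.0122  0.0114  0.0145]
top rect 164 ((0.6381776928901672, 0.1986057609319687), (0.03502480685710907, 0.07174289226531982), 76.02191162109375)
face line deg 0.5555552078716954 y0 -0.015294602119551382 79
A bottom [221.3 178.2] top [220.6 171.8]
B bottom [244.  170.7] top [243.5 164.5]
C bottom [216.4 173.4] top [215.7 167.1]
D bottom [239.  166.2] top [238.5 160. ]
tmpl A [217.5 194.6]
tmpl B [256.4 181.4]
tmpl C [205.  181.5]
tmpl D [242.8 169.2]
```

View pics/9.png

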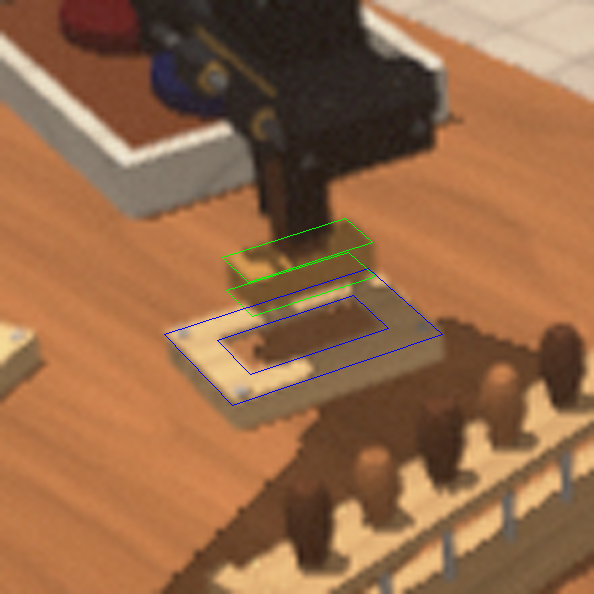

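The stamp and template outlines fit the picture with the same small shift of about 1 px, so their relative position is good. The foot's x extents are ±35 mm about the TCP and its yaw error is about 0.5°. Now lower.

```bash
python3 -m jog '[[-0.001,0.006,0,0,0,0],[0,0.006,0,0,0,0],[0,0.004,0,0,0,0],[0,0,0,0,0,0],[0,0,0,0,0,0],[0,0,0,0,0,0]]';  python3 d.py .637 .2015 .0635 -13.2
```

```text
time: 13.72
ee_pos: [0.638, 0.2021, 0.0664]
eef_rot: [-0.701, 0.08, -0.083, 0.703]
ft_force: [-0.8, 0.1, -4.1]
width: 0.0202
[0.638  0.2021 0.0664] [-0.65  0.56  0.38  1.53 -0.22  1.09  1.12] 0.0202 [-0.8  0.1 -4.1]
tool delta [-0.0009  0.0029 -0.0008]
turn [-0.18 -0.01  0.26]
```

```bash
python3 -m jog '[[-0.001,0.003,-0.001,0,0,0],[0,0,0,0,0,0],[0,0,0,0,0,0],[0,0,0,0,0,0],[0,0,0,0,0,0],[0,0,0,0,0,0],[0,0,0,0,0,0],[0,0,0,0,0,0]]';  python3 d.py .637 .2015 .0635 -13.2
python3 -c "
from h import *
c=snap('side');P=cloud(c);p=r.read_state();print(p['joint_vel'].round(4))
hi=np.array([.5695,-.263]);d=np.hypot(P[...,0]-hi[0],P[...,1]-hi[1])
m=(d<.1)&(d>.03)&(P[...,2]>.042)&(P[...,2]<.053)&(P[...,0]<.545);q=P[m][:,:2]-hi
print('lever',m.sum(),np.median(np.degrees(np.arctan2(q[:,1],q[:,0]))%360)-98.5)
"; python3 m.py 10
```

```text
time: 14.38
ee_pos: [0.6372, 0.2013, 0.0639]
eef_rot: [-0.701, 0.079, -0.083, 0.704]
ft_force: [0.0, 0.2, -3.2]
width: 0.0198
[0.6372 0.2013 0.0639] [-0.65  0.56  0.38  1.53 -0.23  1.08  1.12] 0.0198 [ 0.   0.2 -3.2]
tool delta [-0.0002  0.0004  0.0001]
turn [-0.22 -0.01  0.32]
[ 0.002   0.0003  0.0003 -0.     -0.0024 -0.0011  0.0012]
lever 154 81.2199636437893
285 z pct [0.0277 0.0308 0.0452 0.0531 0.0573]
x pct [-0.0341 -0.0334 -0.0047  0.034   0.0369] y [-0.0205 -0.019  -0.0121  0.0126  0.0158]
top rect 171 ((0.6373348236083984, 0.1982201784849167), (0.03933992609381676, 0.07254163175821304), 69.42381286621094)
face line deg 0.6048840841827576 y0 -0.014958452353105927 75
A bottom [221.5 184.4] top [220.8 178.1]
B bottom [244.1 176.9] top [243.6 170.7]
C bottom [216.7 179.5] top [216.  173.4]
D bottom [239.  172.2] top [238.5 166.1]
tmpl A [217.5 194.6]
tmpl B [256.4 181.4]
tmpl C [205.  181.5]
tmpl D [242.8 169.2]
```

View pics/10.png

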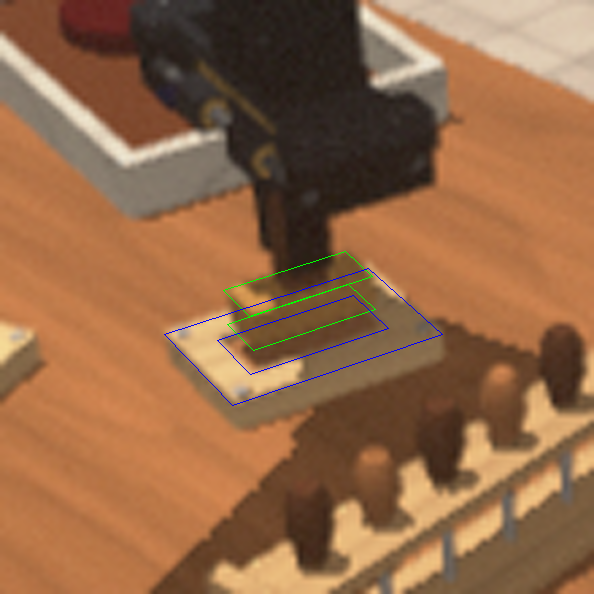

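The foot is centred over the window about 10 mm above it. The lever is still at about 1.42 rad, the arm is still, and the measured force of −3.2 N fits the stamp's weight alone. I'm handing it in.

```bash
python3 -c "
from bench import r
print(r.close_job());print(r.read_state()['ee_pos'])"
```

```text
the job is handed in; nothing more can be done
None
the job is handed in; nothing more can be done
```

I swung the lever open, lifted the stamp out of the holder by its grip and carried it over the rack. I handed the job in at about 14.4 s of the 59 s, with the stamp held over the oblong window. No verdict was reported.

**Last checks before handing in:**
- **Lever:** about 81° open (1.42 rad), measured twice from the side camera after I let go of it and unchanged at the end.
- **Height:** underside about 10 mm above the template's top. This comes from the TCP height (63.9 mm) and the grip height at the grasp, and the depth readings of the foot agree.
- **Position:** TCP within about 0.3 mm of where I put the window's centre. The stamp's foot was centred on the TCP to about 1 mm.
- **Angle:** yaw off by about 0.6° and tilt by about 0.4°.
- **Hold:** gripped at 30 N with the fingers 19.8 mm apart, the arm practically still. The vertical force of −3.2 N fits the stamp's weight, with no sign of other contact.
- **Rack and jars:** the underside passed over the rack at about 160–185 mm, against a rack height of 110 mm. I saw no contact force, and the arm went nowhere near the jars. I did not measure the jars again at the end.

**Disagreement:** the two cameras differed by about 5 mm in y. The side view matched the fingertips to within a pixel. I set the final position from the stamp-to-window distance, on which both views agreed to about 1 mm.

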